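# Set the soaking timer in the camper

### The job

The pot plant is to soak for an hour. Carry the white wind-up timer by its body (not by its dial) to the wooden rest, set it down flat inside the rim, long side along long side, without dropping it, and let go. Then take it by the dial and wind it clockwise until it stands at the sixth click counted from the off stop (the long black mark), ten minutes a click, leaving the timer in the rest; do not disturb the plant, the tumbler or the basket.

Things in the scene. Friction and masses are not known exactly. Their poses are not given: they have to be found in the camera images.
- timer: Wind-up timer, 0.4 kg, loose, upright, any yaw: white box 100 mm long (its x) x 64 wide (y) x 60 high, grey dial on top, 96 in all. Origin: centre of underside. Ten black marks round the dial, 30 degrees apart: a long thick one towards -x (off stop), then nine short ones clockwise from above. To carry it, grip across the 64 mm, 38 to 45 mm above its underside (lower, fingers hit the rest's rim).
- dial (a joint): Dial angle in rad, clockwise from above: 0 = off stop (pointer at the long mark), 4.712 = far stop. Spring detent every 0.5236 rad (one click); let go anywhere, it snaps to the nearest click. Sixth click: 3.142, pointer straight opposite the long mark. Starts at off or one or two clicks on. Turning takes up to about 0.06 N m. It may be wound back.
- dial_grip (a point): Point on the dial's axis, 88 mm above the timer's underside, 8 mm below the top of the grip bar. The dial: grey disc 46 mm across, 6 mm thick, on the timer's top, with an upright bar 44 long, 14 thick, its top 36 mm above the timer's top face. The point's x runs along the bar and turns with the dial; the pointer (white stripe on top, white nib) is the -x end. Grip the bar across its 14 mm from above.
- rest: Fixed wooden rest on the table, 128 mm (its x) x 92 mm (its y), with a rim 18 mm high around a recess 108 x 72 mm whose floor is 6 mm above the table (rim 12 mm above the floor). Origin: centre of its underside on the table; z up. The timer lies in it with its length along the rest's x, either way round, 4 mm clear on each side, and the rim keeps it from turning.
- rest_seat (a point): Centre of the rest's recess floor, where the centre of the timer's underside belongs; 6 mm above the table, axes as the rest's.
- plant: Bystander: potted plant, round white pot 92 mm across and 80 mm high, leaves up to 130 mm high and 90 mm from its axis. Origin: centre of its underside.
- tumbler: Bystander: empty drinking glass, 68 mm across, 95 mm high. Origin: centre of its underside.
- basket: Bystander: empty woven planter basket, 128 mm across at the rim, 102 mm high. Origin: centre of its underside.
There are look-alikes about, which are no part of the job. What is shaped like the timer but blue is not meant. There is more than one size of the rest; the one meant has the size given above.

How it is judged:
On the way, in this order (a step that is already met when the one before it is completed fails the run):
1. the timer stands flat in the rest, let go, not yet wound (at most three clicks) (horizontal distance between timer and rest_seat below 0.008 m and z of timer in the frame of rest_seat between -0.004 and 0.004 m and angle between the x axis of timer and the x axis of rest, either way round below 0.12 rad and angle between timer's own z axis and vertical below 0.05 rad and contact force between the fingers and timer below 0.1 N and value of joint dial below 1.8326 rad), for 0.2 s.
2. the dial stands at the sixth click, the timer in the rest (horizontal distance between timer and rest_seat below 0.008 m and z of timer in the frame of rest_seat between -0.004 and 0.004 m and angle between the x axis of timer and the x axis of rest, either way round below 0.12 rad and angle between timer's own z axis and vertical below 0.05 rad and value of joint dial between 3.01159 and 3.27159 rad), for 0.2 s.
At the end, for the whole second after the job is handed in: The timer rests flat in the recess of the wooden rest (centre within 8 mm of the recess centre, underside within 4 mm of its floor, long sides parallel within 0.12 rad, upright within 0.05 rad), released and still, and the dial stands at the sixth click, 3.142 rad within 0.13 rad (all of step 2 and contact force between the fingers and timer below 0.1 N and linear speed of timer below 0.02 m/s); the robot touches nothing.
It fails at once if the dial is gripped while the timer is away from the rest (contact force between the fingers and dial above 1.5 N and horizontal distance between timer and rest_seat above 0.03 m).
It fails at once if the timer is dropped (contact force between the fingers and timer below 0.1 N and linear speed of timer above 0.55 m/s).
It fails at once if the timer is tipped over (angle between timer's own z axis and vertical above 0.7 rad).
It fails at once if the plant, the tumbler or the basket is moved by more than 25 mm (distance of any of plant, tumbler, basket from where it was at the start of the episode above 0.025 m).
It also fails if it takes over 72 s, if anything falls off the work surface, if the arm or the gripper's body presses on something with over 40 N, if the wrist force passes 120 N, or if a joint passes its speed limit or range.

### The arm

A 7-joint arm with a two-finger parallel gripper is mounted at the origin on the work surface. World frame = base frame: x ahead of the robot, y to its left, z up, the work surface at z = 0. Lengths are in m, angles in rad, forces in N, time in s.
With the tool pointing down it reaches from about 0.4 to 0.85 m from the base axis. Payload 10.4 kg.
Tool frame: the origin (TCP) lies on the mounting face of the last link; the fingertips stand 173 mm ahead of it and the grasp point (between the pads) lies 155 mm ahead of it (manip.tip_extent is the distance from the TCP to the fingertips, in m); z points along the fingers, y is the line along which they close (so a half turn about z gives the same grasp; the last joint's range is limited). The gripper opens to 85 mm and grips with 20 to 120 N. Pads are 22 mm wide; open, the fingers measure 114 mm over their backs; the gripper's body (76 mm by 85 mm) begins 54 mm behind the grasp point. The pads swing forward as they close: fully open they stand 13 mm farther back than shut.
Start: joints at [-1.361, 0.332, -0.065, 1.46, 0.022, 1.35, -0.088], TCP at [0.144, 0.608, 0.405] pointing down, gripper open.
Joint ranges: [-2.6, 2.6], [-0.5, 2.12], [-1.47, 1.34], [0.16, 2.42], [-1.27, 4.41], [0.06, 2.06], [-2.6, 2.6]. Speed limits (rad/s): [2.22, 2.22, 2.79, 2.79, 3.14, 3.14, 3.14].

### API

Orientations are given as a unit quaternion [x, y, z, w].
In Python, from workcell import manip gives the robot as it stands.
- The arm moves only by the tool move_arm, never from a script. Its argument "plan" is one flat list of numbers, 7 for each row, row after row: the turn, a rotation vector about the tool's x, y, z in rad, then the shift along the tool's x, y, z in m, then the finger opening in m, from 0 to 0.0854. In form: [ax, ay, az, dx, dy, dz, gripper, ax, ay, az, dx, dy, dz, gripper, ...]. A call has 1 to 12 rows; each row is the pose to reach, as a shift and turn from the pose commanded when the call began, along the tool's axes at that moment; what a row does not reach only later rows make up. A row lasts 1/8 s, in which the tool goes at most 62.5 mm and 10.7 degrees, less where a joint would pass 70% of its speed; a pose out of reach is approached as far as the arm can. A call with a gripper value outside its range is refused whole. The fingers move at their own pace and stop on an object; "squeeze" is the grip in N (left out, the last holds). Time passes only in rows, so rows that repeat a pose let the fingers close. It gives the time, the measured TCP pose, the force, the opening and the grip force at its end, in the units of the state.
- manip.get_obs(): the state, without advancing time (a new reading comes with each control period).
- manip.camera(name): name is "scene" or "top" or "wrist"; returns a dict with "color" (480x640x3 uint8, red, green, blue), "fx", "fy", "cx", "cy" (pixels), "dist" ([k1, k2, p1, p2, k3] as OpenCV has them; the pictures are not rectified), "cam_to_world" (4x4, takes a point from camera to world coordinates); the wrist camera has in their place "mount" (4x4, takes a point from camera to tool coordinates, whose origin is the TCP and whose axes are the flange's). Camera axes: x right, y down, z forward; pixel columns grow to the right and rows downward; lengths in m; the calibration is good to about 2 mm. A picture is of the moment at which its call begins: read the wrist's pose just before it. There is no depth.
- manip.hand_in(): hands the job in; it is judged then, once.
Trained networks look in a picture, given as the dict that the camera call returned (one of the last four; its "shot" number tells which), for a name from the list of things; names that differ only in an ending like _2 or _b are one class to them, and where a whole thing is asked for, a point or a joint stands for the part that bears it (a point fixed in the world has none). Each returns a list of dicts, best first, with "conf" (0 to 1); they miss things now and then, are a little off and sometimes report something else, mostly with a low value. They report only what shows in the picture. A call takes as long as a camera call. They do not tell look-alikes from the thing itself.
- manip.look_for(picture, label): "position" ([x, y, z] in m, in the coordinates of the camera as it stood for that picture, good to about 4 mm: the middle of the surface that is visible of it).
- manip.silhouettes(picture, label): "pixels" (480x640 bool, what is visible of it).
- manip.tip_of(picture, label): "position" ([x, y, z] in m, in the coordinates of the camera as it stood for that picture, good to about 4 mm: a listed point, or the origin of a listed thing).
The state is a dict: "clock": time; "joint_pos": joint angles; "joint_velocities": joint speeds; "tau": joint torques, N m; "position": TCP position; "ee_rot": TCP orientation; "ft_force": force on the tool from outside, world axes, zero at the start; "torque": the same for the moment, N m; "grip_width": opening from 0.0 (shut) to 1.0 (fully open); "grasp_force": force on a finger pad.
Only numpy, scipy, OpenCV 4.12 (cv2) and the standard library are available. Lean on these libraries where they do the work, as an engineer would, in place of code of your own. Each camera call takes 0.05 s, during which the arm holds its last target. There are 200 camera calls.

## Working session

There is one attempt and no reset: what is moved stays moved. The work goes in short steps, Python scripts to look and compute and a tool call to move; the robot and the scene stay as the last step left them, time stands still between calls to the robot, and variables do not carry over. Pictures are saved under pics/ and viewed, at most 12 in all, crops included, and the job is handed in when it is done.

Besides the shell and the picture viewer there is one more tool, called after "Request:" by a JSON object that holds its "op" and its "data". move_arm: Moves the arm, as the interface text tells. Its arguments: {"type":"object","properties":{"plan":{"type":"array","items":{"type":"number"}},"squeeze":{"type":"number"}},"required":["plan"]}

```bash
mkdir -p pics; ls; cat > h.py <<'E'
import numpy as np,cv2
from workcell import manip
from scipy.spatial.transform import Rotation as R
def c2w(p,o=None):
    if 'cam_to_world' in p: return np.array(p['cam_to_world'])
    T=np.eye(4);T[:3,:3]=R.from_quat(o['ee_rot']).as_matrix();T[:3,3]=o['position'];return T@np.array(p['mount'])
def K(p): return np.array([[p['fx'],0,p['cx']],[0,p['fy'],p['cy']],[0,0,1.]])
def plane(p,T,uv,z):
    n=cv2.undistortPoints(np.array(uv,float).reshape(-1,1,2),K(p),np.array(p['dist'])).reshape(-1,2)
    d=np.c_[n,np.ones(len(n))]@T[:3,:3].T
    s=(z-T[2,3])/d[:,2]; return T[:3,3]+d*s[:,None]
def proj(p,T,X):
    Ti=np.linalg.inv(T); return cv2.projectPoints(np.array(X,float).reshape(-1,1,3),cv2.Rodrigues(Ti[:3,:3])[0],Ti[:3,3],K(p),np.array(p['dist']))[0].reshape(-1,2)
def save(p,n,crop=None,f=1):
    im=p['color'][...,::-1]
    if crop: x0,y0,x1,y1=crop; im=im[y0:y1,x0:x1]
    cv2.imwrite('pics/'+n,cv2.resize(im,None,fx=f,fy=f,interpolation=cv2.INTER_CUBIC))
def shot(n):
    o=manip.get_obs();p=manip.camera(n);return p,c2w(p,o),o
E
python3 - <<'E'
from h import *
np.set_printoptions(precision=4,suppress=True)
pt,T,o=shot('top');save(pt,'top.png');print(o)
print(T)
for l in ['timer','rest','plant','tumbler','basket']:
  for d in manip.tip_of(pt,l): 
    w=T@np.r_[d['position'],1];print('top',l,d['conf'],w[:3],proj(pt,T,w[:3]))
ps,T,o=shot('scene');save(ps,'scene.png')
for l in ['timer','rest','plant','tumbler','basket']:
  for d in manip.tip_of(ps,l): 
    w=T@np.r_[d['position'],1];print('sc',l,d['conf'],w[:3],proj(ps,T,w[:3]))
E
```

```text
pics
{'clock': 0.0, 'joint_pos': array([-1.3606,  0.3329, -0.0647,  1.4609,  0.0216,  1.3499, -0.0885]), 'joint_velocities': array([-0.0006,  0.001 ,  0.0005,  0.0001, -0.0002, -0.0012, -0.0007]), 'tau': array([  0.0006, -62.5451,   0.0495, -39.1606,   0.0162,   0.0099,
        -0.0001]), 'position': array([0.1441, 0.608 , 0.4039]), 'ee_rot': array([ 0.1161,  0.9932, -0.0007, -0.    ]), 'ft_force': array([-0.4847, -0.2606,  0.5446]), 'torque': array([ 0.0137, -0.0153,  0.0088]), 'grasp_force': 0.0, 'grip_width': 0.9996566468484331}
[[ 0.0234 -0.9884  0.1499  0.3875]
 [-0.9994 -0.0195  0.0276 -0.019 ]
 [-0.0243 -0.1505 -0.9883  1.3616]
 [ 0.      0.      0.      1.    ]]
top timer 0.88 [ 0.5506 -0.1349 -0.0046] [[377.2103 253.1143]]
top timer 0.75 [ 0.4071 -0.112   0.0009] [[367.3591 312.635 ]]
top rest 0.62 [ 0.4056  0.4374 -0.0006] [[138.2116 308.0839]]
top rest 0.61 [ 0.4719  0.2174 -0.0025] [[230.929  282.4375]]
top plant 0.71 [ 0.6457  0.4232 -0.0006] [[150.8286 210.0545]]
top tumbler 0.84 [ 0.7648 -0.0096  0.0008] [[327.3062 165.9783]]
top basket 0.82 [ 0.6494 -0.4128  0.0001] [[492.659  214.7988]]
sc timer 0.95 [ 0.5529 -0.1312 -0.0028] [[280.5497 276.4903]]
sc timer 0.23 [ 0.6472  0.4298 -0.0039] [[423.4352 195.7506]]
sc rest 0.75 [ 0.4044  0.4304 -0.0038] [[363.7959 171.2559]]
sc plant 0.64 [ 0.648   0.431  -0.0041] [[423.8361 195.731 ]]
sc tumbler 0.72 [ 0.7629 -0.0116  0.0015] [[372.3425 286.8879]]
sc basket 0.68 [ 0.6476 -0.416  -0.0036] [[217.4688 368.8262]]
sc basket 0.61 [ 0.7611 -0.012   0.0004] [[371.6519 286.9404]]
```

View pics/top.png

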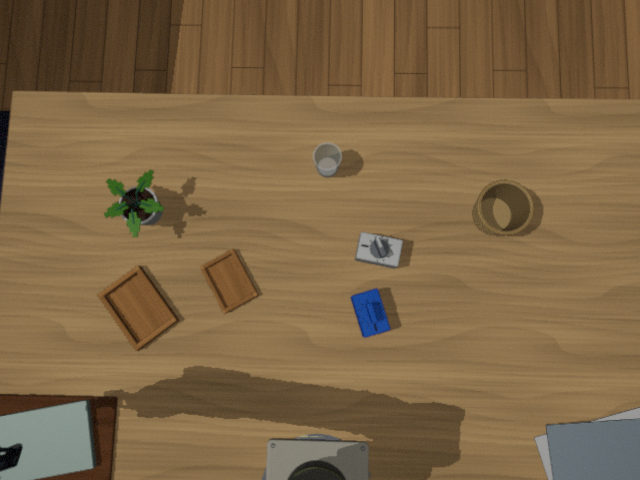

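View pics/scene.png

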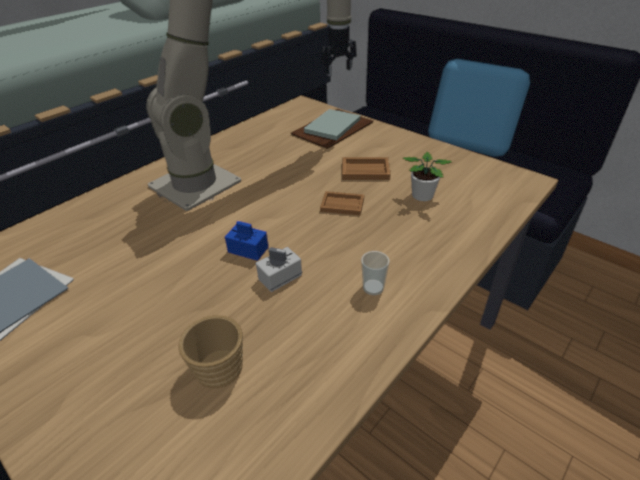

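```bash
python3 - <<'E'
from h import *
np.set_printoptions(precision=4,suppress=True)
p,T,o=shot('top')
print(p['fx'],p['cx'],p['cy'],p['dist'])
for l,z in [('rest',0.018),('timer',0.06)]:
  for d in manip.silhouettes(p,l):
    m=np.array(d['pixels'],np.uint8);c=max(cv2.findContours(m,0,1)[0],key=cv2.contourArea)
    X=plane(p,T,c.reshape(-1,2),z)[:,:2]
    r=cv2.minAreaRect((X*1000).astype(np.float32)); print(l,d['conf'],r,c.reshape(-1,2).mean(0))
im=p['color'][:,:,::-1]
a=cv2.resize(im[220:345,340:420],None,fx=4.5,fy=4.5,interpolation=2);b=cv2.resize(im[235:360,90:270],None,fx=2.4,fy=4.5*125/125*0+2.4,interpolation=2)
c=np.zeros((a.shape[0],a.shape[1]+b.shape[1],3),np.uint8);c[:,:a.shape[1]]=a;c[:b.shape[0],a.shape[1]:]=b
cv2.imwrite('pics/crop.png',c);print(c.shape)
E
```

```text
565.4755788154423 314.1503883850787 233.93647662155107 [0.0217 0.     0.     0.     0.    ]
rest 0.82 ((475.54718017578125, 219.00314331054688), (130.2389373779297, 93.59884643554688), 30.4884033203125) [228.8917 280.3822]
rest 0.78 ((406.7367248535156, 433.0087890625), (168.27749633789062, 122.93617248535156), 38.37282943725586) [137.5    307.6237]
timer 0.81 ((552.3906860351562, -133.09181213378906), (101.26380157470703, 71.5514144897461), 79.807861328125) [378.8271 249.0902]
timer 0.69 ((766.2681884765625, -11.468364715576172), (85.48108673095703, 66.31929779052734), 14.950464248657227) [327.1957 159.0217]
timer 0.68 ((406.72821044921875, -113.73526000976562), (101.96057891845703, 68.06140899658203), 17.346603393554688) [369.9259 312.3926]
(562, 792, 3)
```

View pics/crop.png

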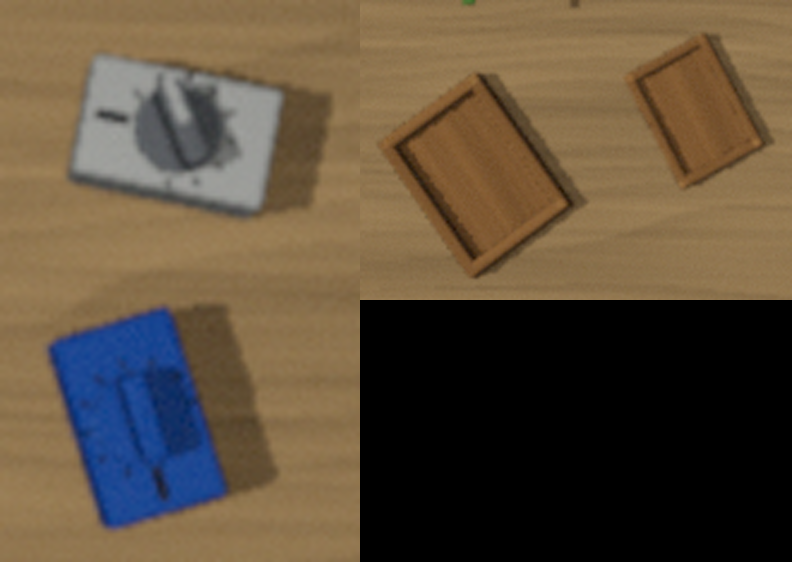

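Candidates: white timer (380,250), which is chosen. The blue one at (370,312) is a look-alike. Rests: (230,281) measures 130x94 mm and is chosen; (139,308) measures 168x123 mm and is too big. The crop confirms both choices. The long mark is at the left and the dial is about two clicks on. Next I'll go over the rest for a closer look.

```bash
cat >> h.py <<'E'
def to(x,y,z,ydeg):
    o=manip.get_obs();R0=R.from_quat(o['ee_rot'])
    a=np.radians(ydeg);yv=np.array([np.cos(a),np.sin(a),0]);zv=np.array([0,0,-1.]);xv=np.cross(yv,zv)
    R1=R.from_matrix(np.c_[xv,yv,zv])
    print('rot',np.round((R0.inv()*R1).as_rotvec(),4),'shift',np.round(R0.inv().apply(np.array([x,y,z])-o['position']),4),'t',o['clock'],'pos',np.round(o['position'],4))
E
python3 - <<'E'
from h import *
np.set_printoptions(precision=4,suppress=True)
p,T,o=shot('wrist');print(p['mount'],p['fx'])
to(0.44,0.20,0.40,24.7)
E
```

```text
[[ 0.0003 -0.9644 -0.2644  0.0679]
 [ 1.      0.0006 -0.0009  0.0002]
 [ 0.001  -0.2644  0.9644  0.0308]
 [ 0.      0.      0.      1.    ]] 331.68388251957066
rot [ 0.0001 -0.      0.9068] shift [-0.382  -0.3289  0.0047] t 0.8 pos [0.1442 0.6081 0.4047]
```

Request:
{"op": "move_arm", "data": {"plan": [0,0,0.907,-0.382,-0.329,0,0.0854,0,0,0.907,-0.382,-0.329,0,0.0854,0,0,0.907,-0.382,-0.329,0,0.0854,0,0,0.907,-0.382,-0.329,0,0.0854,0,0,0.907,-0.382,-0.329,0,0.0854,0,0,0.907,-0.382,-0.329,0,0.0854,0,0,0.907,-0.382,-0.329,0,0.0854,0,0,0.907,-0.382,-0.329,0,0.0854,0,0,0.907,-0.382,-0.329,0,0.0854,0,0,0.907,-0.382,-0.329,0,0.0854,0,0,0.907,-0.382,-0.329,0,0.0854,0,0,0.907,-0.382,-0.329,0,0.0854]}}

```text
clock: 2.3
position: [0.4394, 0.201, 0.4047]
ee_rot: [0.539, 0.843, 0.0, -0.0]
ft_force: [-0.4, -0.1, 0.0]
grip_width: 1.001
grasp_force: 0.0
```

```bash
cat >> h.py <<'E'
def rects(p,T,l,z):
    for d in manip.silhouettes(p,l):
        m=np.array(d['pixels'],np.uint8);c=max(cv2.findContours(m,0,1)[0],key=cv2.contourArea)
        r=cv2.minAreaRect((plane(p,T,cv2.convexHull(c).reshape(-1,2),z)[:,:2]*1000).astype(np.float32))
        print(l,round(d['conf'],2),np.round(np.r_[r[0],r[1],r[2]],2),c.reshape(-1,2).mean(0).round())
def tips(p,T,l):
    for d in manip.tip_of(p,l): print('tip',l,round(d['conf'],2),(T@np.r_[d['position'],1])[:3].round(4))
E
python3 - <<'E'
from h import *
p,T,o=shot('wrist');save(p,'w1.png')
rects(p,T,'rest',0.018);tips(p,T,'rest');tips(p,T,'rest_seat')
to(0.54,-0.10,0.40,-10.2)
E
```

```text
rest 0.81 [473.03 221.59 129.06  94.87  29.75] [361. 210.]
rest 0.76 [427.06 409.28 168.47  63.4   37.87] [397.  24.]
tip rest 0.97 [0.4761 0.2187 0.0008]
tip rest_seat 0.89 [0.4787 0.2219 0.0082]
rot [-0.000e+00 -1.000e-04  6.097e-01] shift [-0.3146 -0.0346  0.0047] t 2.5 pos [0.4398 0.2002 0.4047]
```

View pics/w1.png

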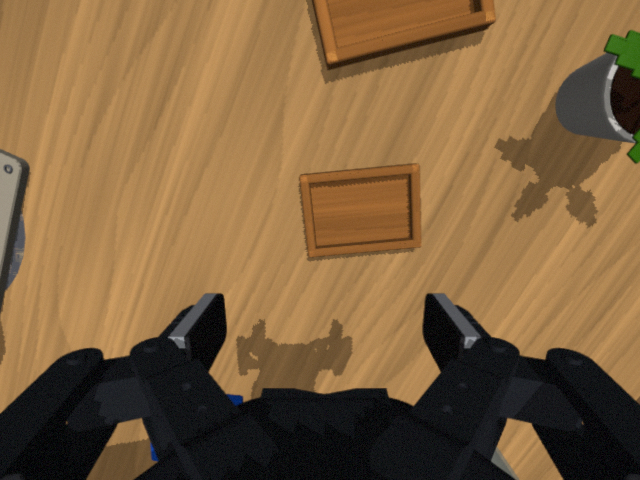

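The picture shows the chosen rest at (361,210), with the larger rest at the top edge and the plant at the upper right. Next is the timer.

Request:
{"op": "move_arm", "data": {"plan": [0,0,0.61,-0.315,-0.035,0,0.0854,0,0,0.61,-0.315,-0.035,0,0.0854,0,0,0.61,-0.315,-0.035,0,0.0854,0,0,0.61,-0.315,-0.035,0,0.0854,0,0,0.61,-0.315,-0.035,0,0.0854,0,0,0.61,-0.315,-0.035,0,0.0854,0,0,0.61,-0.315,-0.035,0,0.0854,0,0,0.61,-0.315,-0.035,0,0.0854,0,0,0.61,-0.315,-0.035,0,0.0854]}}

```text
clock: 3.62
position: [0.5398, -0.0996, 0.4047]
ee_rot: [0.767, 0.642, 0.0, -0.0]
ft_force: [-0.2, 0.2, 1.1]
grip_width: 0.998
grasp_force: 0.0
```

```bash
python3 - <<'E'
from h import *
p,T,o=shot('wrist');save(p,'w2.png')
rects(p,T,'timer',0.06);tips(p,T,'timer');tips(p,T,'dial_grip')
g=cv2.cvtColor(p['color'],cv2.COLOR_RGB2HSV)
# white top face of box
m=((g[...,1]<60)&(g[...,2]>120)).astype(np.uint8)
for c in cv2.findContours(m,0,1)[0]:
  if cv2.contourArea(c)>1500:
    for z in(.06,):
      r=cv2.minAreaRect((plane(p,T,cv2.convexHull(c).reshape(-1,2),z)[:,:2]*1000).astype(np.float32));print(c.reshape(-1,2).mean(0),r)
E
```

```text
timer 0.69 [ 554.57 -128.52  105.28   63.4    79.38] [344. 248.]
timer 0.69 [ 415.05 -111.43  116.22   64.58   18.59] [204. 254.]
tip timer 0.83 [ 0.4033 -0.1127  0.0023]
tip timer 0.66 [ 0.5577 -0.132  -0.0018]
tip timer 0.65 [ 0.5485 -0.134   0.0879]
tip dial_grip 0.77 [ 0.5495 -0.1305  0.0876]
tip dial_grip 0.66 [ 0.4052 -0.1131  0.0857]
[344.56825397 250.2       ] ((553.2251586914062, -131.84402465820312), (98.25308227539062, 61.975746154785156), 79.37704467773438)
[555.124197    73.19914347] ((769.5665283203125, -1.3234939575195312), (73.95409393310547, 111.49876403808594), 78.8448257446289)
```

View pics/w2.png

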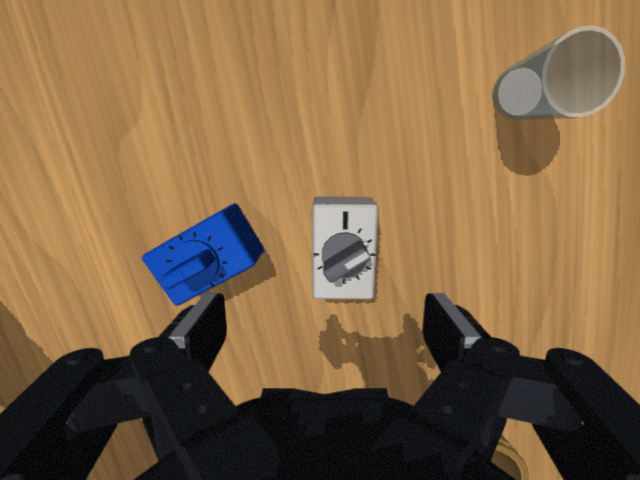

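White timer at (345,250), mark pointing up at (345,219), pointer to the right and slightly up (two clicks). The blue look-alike at (203,254) is clear of the fingers, and the tumbler is at the top right.

```bash
python3 - <<'E'
from h import *
to(0.553,-0.1325,0.199,-10.5)
E
```

```text
rot [ 0.0001 -0.0004  0.005 ] shift [-0.0292  0.0187  0.2058] t 3.825 pos [ 0.5397 -0.1005  0.4048]
```

Request:
{"op": "move_arm", "data": {"plan": [0,0,0.005,-0.029,0.0187,0.04,0.0854,0,0,0.005,-0.029,0.0187,0.08,0.0854,0,0,0.005,-0.029,0.0187,0.12,0.0854,0,0,0.005,-0.029,0.0187,0.15,0.0854,0,0,0.005,-0.029,0.0187,0.175,0.0854,0,0,0.005,-0.029,0.0187,0.195,0.0854,0,0,0.005,-0.029,0.0187,0.205,0.0854,0,0,0.005,-0.029,0.0187,0.205,0.0854]}}

```text
clock: 4.82
position: [0.553, -0.1327, 0.1995]
ee_rot: [0.769, 0.639, -0.0, -0.0]
ft_force: [-0.4, 0.1, -0.2]
grip_width: 0.998
grasp_force: 0.0
```

Request:
{"op": "move_arm", "data": {"plan": [0,0,0,0,0,0,0.06,0,0,0,0,0,0,0.06,0,0,0,0,0,0,0.05,0,0,0,0,0,0,0.05,0,0,0,0,0,0,0.05,0,0,0,0,0,0,0.05], "squeeze": 40}}

```text
clock: 5.58
position: [0.5536, -0.133, 0.2008]
ee_rot: [0.769, 0.639, 0.001, 0.001]
ft_force: [-1.0, 0.2, 6.0]
grip_width: 0.74
grasp_force: 45.8
```

Request:
{"op": "move_arm", "data": {"plan": [0,0,0,0,0,-0.01,0.05,0,0,0,0,0,-0.03,0.05,0,0,0,0,0,-0.06,0.05,0,0,0,0,0,-0.09,0.05,0,0,0,0,0,-0.12,0.05,0,0,0,0,0,-0.14,0.05,0,0,0,0,0,-0.14,0.05]}}

```text
clock: 6.45
position: [0.5532, -0.1331, 0.3418]
ee_rot: [0.769, 0.639, 0.001, 0.001]
ft_force: [-0.4, 0.4, -3.0]
grip_width: 0.743
grasp_force: 45.5
```

```bash
python3 - <<'E'
from h import *
p,T,o=shot('wrist');save(p,'w3.png')
rects(p,T,'timer',o['position'][2]-.139)
print(o['ft_force'],o['grasp_force'])
to(0.475,0.220,0.30,-60)
E
```

```text
timer 0.8 [ 555.24 -117.79   81.39   61.09   79.31] [324. 293.]
timer 0.66 [500.04 -86.29  53.66  27.52  18.52] [150. 243.]
[-0.35866854  0.36559522 -3.04835909] 45.47881901264191
rot [-5.000e-04 -2.000e-04  8.632e-01] shift [ 0.3325 -0.1409  0.0397] t 6.55 pos [ 0.5527 -0.1327  0.3395]
```

View pics/w3.png

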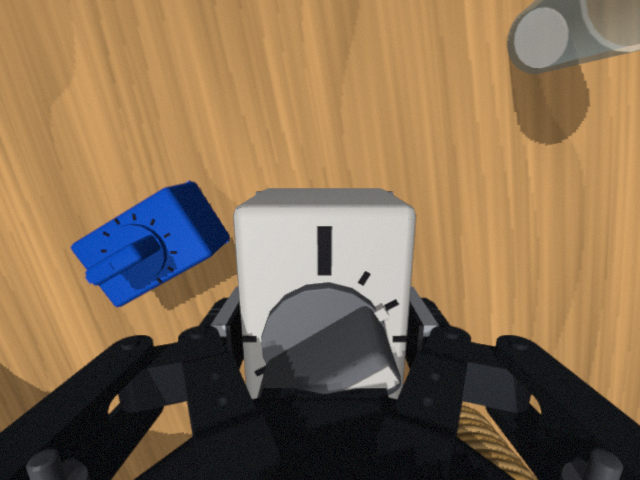

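Timer is held squarely, with the box front edge at row ~207 and the 90° marks at (248,339) and (403,339). The nib is at the second click. I'll work out the timer's offset in the hand from the marks.

```bash
python3 - <<'E'
from h import *
p=manip.camera('wrist');M=np.array(p['mount'])
for z in(.136,.139,.142):
  X=plane(p,M,[[248,339],[403,339],[324,227],[324,274],[236,209],[413,209]],z);print(z,(X*1000).round(1)[:,:2].tolist())
E
```

```text
0.136 [[2.2, -28.4], [2.3, 27.3], [43.4, -1.1], [27.2, -1.1], [49.4, -29.3], [49.4, 27.5]]
0.139 [[0.4, -29.1], [0.4, 28.1], [42.8, -1.1], [26.0, -1.1], [48.8, -30.1], [48.9, 28.3]]
0.142 [[-1.5, -29.9], [-1.4, 29.0], [42.1, -1.1], [24.9, -1.1], [48.3, -30.9], [48.4, 29.1]]
```

```bash
python3 - <<'E'
from h import *
to(0.39,0.17,0.34,-60)
E
```

```text
rot [-1.300e-03  5.000e-04  8.632e-01] shift [ 0.2678 -0.2152 -0.0007] t 6.6 pos [ 0.5526 -0.1326  0.339 ]
```

Request:
{"op": "move_arm", "data": {"plan": [0,0,0.07,0.02,-0.015,0,0.05,0,0,0.15,0.045,-0.035,0,0.05,0,0,0.23,0.07,-0.057,0,0.05,0,0,0.31,0.097,-0.078,0,0.05,0,0,0.39,0.122,-0.098,0,0.05,0,0,0.47,0.147,-0.118,0,0.05,0,0,0.55,0.172,-0.138,0,0.05,0,0,0.63,0.197,-0.158,0,0.05,0,0,0.71,0.222,-0.178,0,0.05,0,0,0.79,0.245,-0.197,0,0.05,0,0,0.863,0.268,-0.215,0,0.05,0,0,0.863,0.268,-0.215,0,0.05]}}

```text
clock: 8.1
position: [0.3895, 0.1715, 0.3388]
ee_rot: [0.966, 0.26, -0.001, 0.0]
ft_force: [0.2, -0.5, -3.4]
grip_width: 0.74
grasp_force: 45.6
```

```bash
python3 - <<'E'
from h import *
p,T,o=shot('wrist')
save(p,'w4.png');rects(p,T,'rest',.018);tips(p,T,'rest');tips(p,T,'rest_seat');print(o['position'],o['ee_rot'],o['grip_width'])
E
```

```text
rest 0.59 [474.44 221.8  125.86  91.69  30.52] [324. 104.]
rest 0.55 [390.55 419.11 127.21 132.86  37.65] [71. 79.]
tip rest 0.96 [0.4049 0.4389 0.0023]
tip rest 0.85 [0.4743 0.2168 0.005 ]
tip rest_seat 0.86 [0.473  0.2226 0.006 ]
tip rest_seat 0.78 [0.4051 0.436  0.0088]
[0.38952154 0.17146013 0.3388441 ] [ 9.65547590e-01  2.60225218e-01 -8.02371721e-04  2.07861302e-04] 0.7402797726034519
```

View pics/w4.png

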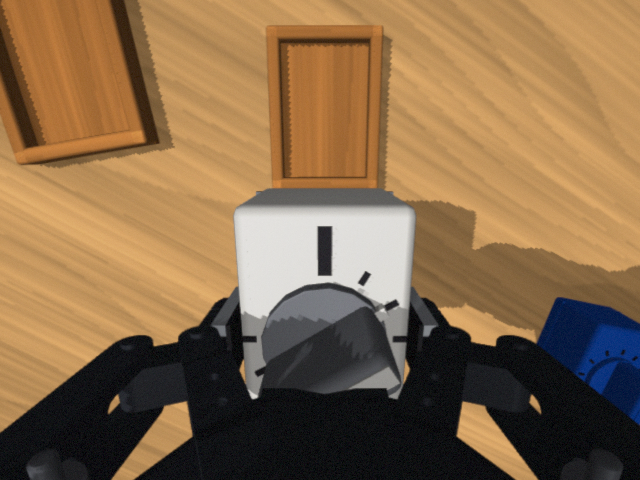

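Rest ahead, with rim corners (267,27), (383,27) at the far edge and sides running down to (273,187) and (380,187). The near edge is hidden by the box. I'll compute the pose from the visible edges.

```bash
python3 - <<'E'
from h import *
p,T,o=shot('wrist')
X=plane(p,T,[[267,27],[383,27],[273,186],[380,186],[280,39],[371,39]],.018);print((X*1000).round(1)[:,:2].tolist())
far=(X[0]+X[1])[:2]/2;near=(X[2]+X[3])[:2]/2;d=(far-near)/np.linalg.norm(far-near)
print('axis',np.degrees(np.arctan2(*d[::-1])),np.linalg.norm(far-near),'centre',far-.064*d)
e=(X[0]-X[1])[:2];print('edge',np.degrees(np.arctan2(*e[::-1]))-90,np.linalg.norm(e))
for a in((0.4744,0.2213,0.24,-59.6),(0.4744,0.2213,0.205,-59.6)):to(*a)
E
```

```text
[[507.4, 288.5], [552.7, 210.2], [400.6, 226.8], [447.1, 146.2], [505.0, 275.7], [540.7, 213.8]]
axis 30.628378506077567 0.12339693613133274 centre [0.47496671 0.21676116]
edge 30.010577295456258 0.09046538729422778
rot [ 0.0001  0.0004 -0.0078] shift [ 0.0983 -0.0035  0.0994] t 8.35 pos [0.391  0.1692 0.3395]
rot [ 0.0001  0.0004 -0.0078] shift [ 0.0983 -0.0035  0.1344] t 8.35 pos [0.391  0.1692 0.3395]
```

```bash
python3 - <<'E'
from h import *
p,T,o=shot('wrist');print(o['position'],o['clock'])
d=max((d for d in manip.silhouettes(p,'rest')),key=lambda d:d['pixels'][100,324])
m=d['pixels'];rows=range(45,170,3)
L=np.array([[np.flatnonzero(m[r,200:450])[0]+200-.5,r] for r in rows]);Rr=np.array([[np.flatnonzero(m[r,200:450])[-1]+200.5,r] for r in rows])
cs=range(280,372,3);F=np.array([[c,np.flatnonzero(m[:,c])[0]-.5] for c in cs])
def line(a):
    X=plane(p,T,a,.018)[:,:2].astype(np.float32);v=cv2.fitLine(X,cv2.DIST_HUBER,0,.01,.01).ravel();return v[:2]*np.sign(v[0] or 1),v[2:]
(l,lp),(r,rp),(f,fp)=map(line,(L,Rr,F))
print([np.degrees(np.arctan2(v[1],v[0])) for v in(l,r,f)])
u=np.array([np.cos(np.radians(30.1)),np.sin(np.radians(30.1))]);n=np.array([-u[1],u[0]])
print('width',(lp-rp)@n,'centre',n*((lp+rp)@n/2)+u*(fp@u-.064), n*(rp@n+.046)+u*(fp@u-.064))
E
```

```text
[0.39099524 0.16922503 0.3394529 ] 8.35
[np.float32(31.084244), np.float32(30.262411), np.float32(-59.124287)]
width 0.09037608917013987 centre [0.47344364 0.22120601] [0.47303643 0.22190847]
```

```bash
python3 - <<'E'
from h import *
p,T,o=shot('wrist');print(o['position'])
for d in manip.silhouettes(p,'rest'):
  m=d['pixels']
  for r in(60,100,150): 
    f=np.flatnonzero(m[r,200:450])+200; print(r,f[:1],f[-1:])
  print(np.flatnonzero(m[:,324])[[0,-1]] if m[:,324].any() else '')
import cv2
c=p['color'][10:200,250:400,::-1].copy()
cv2.imwrite('pics/w5.png',cv2.resize(c,None,fx=3,fy=3,interpolation=0))
E
```

```text
[0.3909381  0.1694372  0.33959721]
60 [] []
100 [] []
150 [] []

60 [263] [377]
100 [265] [375]
150 [267] [375]
[ 27 187]
```

View pics/w5.png

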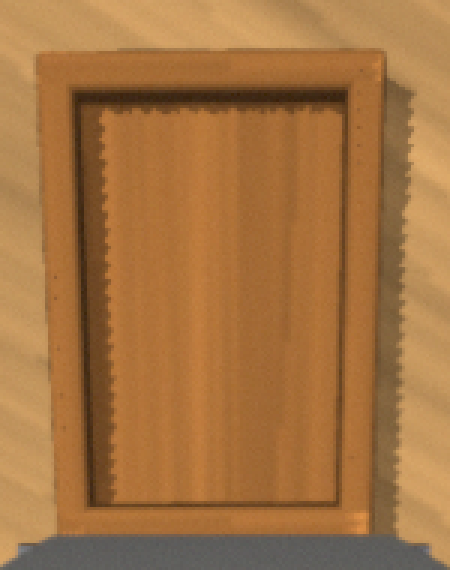

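```bash
python3 - <<'E'
from h import *
p,T,o=shot('wrist');print(o['position'])
X=plane(p,T,[[262.3,27.7],[378.3,27.7],[269,188],[374.3,188],[274,39.3],[366.3,39.3],[280,179],[363.3,179]],.018)[:,:2]
for A in(X[4:],):
  print(A.mean(0),[np.linalg.norm(A[i]-A[j]) for i,j in((0,1),(2,3),(0,2),(1,3))])
  v=A[0]+A[1]-A[2]-A[3];print(np.degrees(np.arctan2(v[1],v[0])))
v=X[0]-X[1];print(np.degrees(np.arctan2(v[1],v[0]))-90,np.linalg.norm(v))
u=np.r_[np.cos(np.radians(30.4)),np.sin(np.radians(30.4))];print(X[:2].mean(0)-.064*u,'n',X[2:4].mean(0))
to(0.474,0.2215,0.24,-59.7)
to(0.474,0.2215,0.205,-59.7)
E
```

```text
[0.39084653 0.1696623  0.33965071]
[0.47381389 0.22140421] [np.float64(0.07260430749920581), np.float64(0.07207999330656241), np.float64(0.10879467760043797), np.float64(0.10878355000131394)]
30.51056000983596
29.980886074380976 0.09063183785574572
[0.47271779 0.22065405] n [0.42025121 0.1899385 ]
rot [-0.0001 -0.     -0.0055] shift [ 0.0979 -0.0032  0.0997] t 8.6 pos [0.3908 0.1698 0.3397]
rot [-0.0001 -0.     -0.0055] shift [ 0.0979 -0.0032  0.1347] t 8.6 pos [0.3908 0.1698 0.3397]
```

Request:
{"op": "move_arm", "data": {"plan": [0,0,-0.005,0.02,-0.001,0,0.05,0,0,-0.005,0.045,-0.002,0.01,0.05,0,0,-0.005,0.07,-0.003,0.035,0.05,0,0,-0.005,0.09,-0.003,0.06,0.05,0,0,-0.005,0.098,-0.003,0.08,0.05,0,0,-0.005,0.098,-0.003,0.095,0.05,0,0,-0.005,0.098,-0.003,0.1,0.05,0,0,-0.005,0.098,-0.003,0.1,0.05,0,0,-0.005,0.098,-0.003,0.1,0.05,0,0,-0.005,0.098,-0.003,0.1,0.05]}}

```text
clock: 9.85
position: [0.4741, 0.2218, 0.2404]
ee_rot: [0.965, 0.261, 0.001, -0.0]
ft_force: [-0.5, -0.8, -4.1]
grip_width: 0.74
grasp_force: 45.5
```

```bash
python3 - <<'E'
from h import *
to(0.474,0.2215,0.205,-59.7)
p,T,o=shot('scene');save(p,'s2.png',(280,110,420,240),4)
E
```

```text
rot [-0.0004 -0.0012  0.    ] shift [-0.0003  0.0002  0.0354] t 9.85 pos [0.4741 0.2218 0.2404]
```

View pics/s2.png

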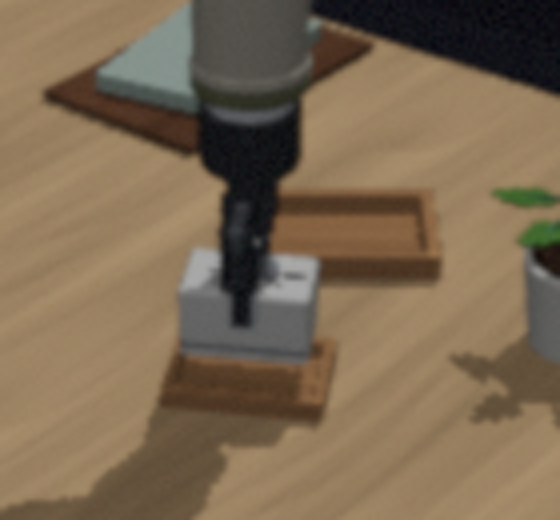

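The timer hovers aligned over the small rest, so I'll lower it gently.

Request:
{"op": "move_arm", "data": {"plan": [0,0,0,0,0,0.008,0.05,0,0,0,0,0,0.016,0.05,0,0,0,0,0,0.022,0.05,0,0,0,0,0,0.026,0.05,0,0,0,0,0,0.029,0.05,0,0,0,0,0,0.031,0.05,0,0,0,0,0,0.032,0.05,0,0,0,0,0,0.032,0.05]}}

```text
clock: 10.9
position: [0.4741, 0.2217, 0.2077]
ee_rot: [0.965, 0.261, 0.0, -0.0]
ft_force: [-0.5, -0.1, -4.1]
grip_width: 0.741
grasp_force: 45.6
```

Still in the air (-4 N).

Request:
{"op": "move_arm", "data": {"plan": [0,0,0,0,0,0.001,0.05,0,0,0,0,0,0.002,0.05,0,0,0,0,0,0.003,0.05,0,0,0,0,0,0.003,0.05]}}

```text
clock: 11.4
position: [0.4743, 0.2216, 0.2067]
ee_rot: [0.965, 0.261, -0.0, -0.001]
ft_force: [-11.8, -5.3, 26.5]
grip_width: 0.742
grasp_force: 49.2
```

Request:
{"op": "move_arm", "data": {"plan": [0,0,0,0,0,-0.0018,0.05,0,0,0,0,0,-0.0018,0.05,0,0,0,0,0,-0.0018,0.07,0,0,0,0,0,-0.0018,0.0854,0,0,0,0,0,-0.0018,0.0854,0,0,0,0,0,-0.0018,0.0854,0,0,0,0,0,-0.0018,0.0854]}}

```text
clock: 12.28
position: [0.4741, 0.2217, 0.2065]
ee_rot: [0.965, 0.261, 0.0, -0.0]
ft_force: [-0.0, -0.6, 0.2]
grip_width: 1.002
grasp_force: 0.0
```

Request:
{"op": "move_arm", "data": {"plan": [0,0,0,0,0,-0.02,0.0854,0,0,0,0,0,-0.05,0.0854,0,0,0,0,0,-0.09,0.0854,0,0,0,-0.02,0,-0.12,0.0854,0,0,0,-0.04,0,-0.15,0.0854,0,0,0,-0.05,0,-0.16,0.0854,0,0,0,-0.05,0,-0.16,0.0854,0,0,0,-0.05,0,-0.16,0.0854,0,0,0,-0.05,0,-0.16,0.0854]}}

```text
clock: 13.4
position: [0.431, 0.1966, 0.3655]
ee_rot: [0.965, 0.261, -0.001, 0.001]
ft_force: [0.5, 0.2, -0.4]
grip_width: 1.0
grasp_force: 0.0
```

```bash
python3 - <<'E'
from h import *
p,T,o=shot('wrist');save(p,'w6.png')
rects(p,T,'timer',.066);tips(p,T,'timer');tips(p,T,'dial_grip');tips(p,T,'rest_seat');print(o['position'])
g=cv2.cvtColor(p['color'],cv2.COLOR_RGB2HSV);m=((g[...,1]<60)&(g[...,2]>110)).astype(np.uint8)
for c in cv2.findContours(m,0,1)[0]:
  if cv2.contourArea(c)>1500: print(c.reshape(-1,2).mean(0),cv2.minAreaRect((plane(p,T,cv2.convexHull(c).reshape(-1,2),.066)[:,:2]*1000).astype(np.float32)))
E
```

```text
timer 0.9 [472.86 221.94  99.28  63.88  30.3 ] [324. 169.]
timer 0.62 [451.24 -68.79  35.36 108.14  13.64] [570. 350.]
tip timer 0.97 [ 0.404  -0.1129  0.0011]
tip timer 0.84 [0.474  0.2219 0.0047]
tip dial_grip 0.61 [0.4716 0.2249 0.0918]
tip rest_seat 0.87 [0.4027 0.4357 0.0051]
[0.43097483 0.19659606 0.36548142]
[324.44691358 169.47901235] ((472.856689453125, 222.11767578125), (97.74777221679688, 62.44843292236328), 30.283254623413086)
```

View pics/w6.png

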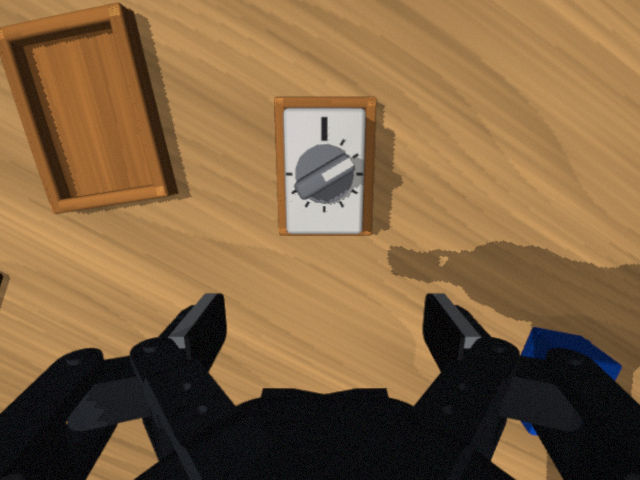

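The timer sits inside the rim at (324,172), flat and parallel. The pointer is still at the second click. Next I'll turn the hand and take the dial.

```bash
python3 - <<'E'
from h import *
to(0.4735,0.2217,0.34,60.4)
E
```

```text
rot [-4.0000e-04  5.0000e-04 -2.0962e+00] shift [ 0.0495 -0.0003  0.0262] t 13.65 pos [0.4309 0.1965 0.3662]
```

Request:
{"op": "move_arm", "data": {"plan": [0,0,-2.096,0.0495,0,0.026,0.05,0,0,-2.096,0.0495,0,0.026,0.05,0,0,-2.096,0.0495,0,0.026,0.05,0,0,-2.096,0.0495,0,0.026,0.05,0,0,-2.096,0.0495,0,0.026,0.05,0,0,-2.096,0.0495,0,0.026,0.05,0,0,-2.096,0.0495,0,0.026,0.05,0,0,-2.096,0.0495,0,0.026,0.05,0,0,-2.096,0.0495,0,0.026,0.05,0,0,-2.096,0.0495,0,0.026,0.05,0,0,-2.096,0.0495,0,0.026,0.05,0,0,-2.096,0.0495,0,0.026,0.05]}}

```text
clock: 15.15
position: [0.4737, 0.2214, 0.3404]
ee_rot: [0.255, 0.967, -0.0, -0.0]
ft_force: [0.9, -0.7, -0.4]
grip_width: 0.58
grasp_force: 0.0
```

Request:
{"op": "move_arm", "data": {"plan": [0,0,0,0,0,0,0.05,0,0,0,0,0,0,0.05,0,0,0,0,0,0,0.05]}}

```text
clock: 15.52
position: [0.4736, 0.2214, 0.3405]
ee_rot: [0.256, 0.967, 0.0, -0.0]
ft_force: [-0.2, 0.1, 0.6]
grip_width: 0.583
grasp_force: 0.0
```

```bash
python3 - <<'E'
from h import *
to(0.4735,0.2217,0.251,60.4)
p,T,o=shot('wrist');tips(p,T,'dial_grip');rects(p,T,'timer',.066);print(o['joint_pos'],o['grip_width'])
E
```

```text
rot [ 0.0001 -0.     -0.0014] shift [0.0002 0.0002 0.0895] t 15.525 pos [0.4736 0.2214 0.3405]
tip dial_grip 0.79 [0.4706 0.2216 0.0931]
timer 0.76 [436.4  -48.05  60.67 124.12  44.31] [ 21. 343.]
timer 0.65 [471.09 223.7   98.24  69.13  30.06] [323. 237.]
[-0.84983745  0.15241628  0.35706945  1.8324948  -0.0578111   1.16671712
  0.57893645] 0.5834591632265816
```

Request:
{"op": "move_arm", "data": {"plan": [0,0,0,0,0,0.03,0.05,0,0,0,0,0,0.055,0.05,0,0,0,0,0,0.075,0.05,0,0,0,0,0,0.085,0.05,0,0,0,0,0,0.0895,0.05,0,0,0,0,0,0.0895,0.05]}}

```text
clock: 16.42
position: [0.4737, 0.2215, 0.2513]
ee_rot: [0.256, 0.967, 0.0, 0.0]
ft_force: [-0.9, 0.0, 0.8]
grip_width: 0.587
grasp_force: 0.0
```

Request:
{"op": "move_arm", "data": {"plan": [0,0,0,0,0,0,0.025,0,0,0,0,0,0,0.02,0,0,0,0,0,0,0.005,0,0,0,0,0,0,0.005,0,0,0,0,0,0,0.005,0,0,0,0,0,0,0.005], "squeeze": 25}}

```text
clock: 17.18
position: [0.4738, 0.2215, 0.2514]
ee_rot: [0.256, 0.967, 0.0, 0.0]
ft_force: [-1.0, -0.0, 4.9]
grip_width: 0.155
grasp_force: 29.5
```

Request:
{"op": "move_arm", "data": {"plan": [0,0,0.17,0,0,0,0.005,0,0,0.35,0,0,0,0.005,0,0,0.53,0,0,0,0.005,0,0,0.71,0,0,0,0.005,0,0,0.89,0,0,0,0.005,0,0,1.07,0,0,0,0.005,0,0,1.25,0,0,0,0.005,0,0,1.43,0,0,0,0.005,0,0,1.61,0,0,0,0.005,0,0,1.79,0,0,0,0.005,0,0,1.96,0,0,0,0.005,0,0,2.11,0,0,0,0.005]}}

```text
clock: 18.68
position: [0.4738, 0.2215, 0.2515]
ee_rot: [0.968, 0.252, 0.0, -0.0]
ft_force: [-1.1, -1.1, 5.0]
grip_width: 0.154
grasp_force: 29.6
```

Request:
{"op": "move_arm", "data": {"plan": [0,0,0,0,0,0,0.005,0,0,0,0,0,0,0.005,0,0,0,0,0,0,0.005,0,0,0,0,0,0,0.005]}}

```text
clock: 19.18
position: [0.4738, 0.2215, 0.2514]
ee_rot: [0.967, 0.255, 0.0, -0.0]
ft_force: [-1.6, -0.3, 6.1]
grip_width: 0.157
grasp_force: 29.7
```

Release, lift straight up and check.

Request:
{"op": "move_arm", "data": {"plan": [0,0,0,0,0,0,0.02,0,0,0,0,0,0,0.04,0,0,0,0,0,0,0.05,0,0,0,0,0,0,0.05,0,0,0,0,0,-0.02,0.05,0,0,0,0,0,-0.05,0.05,0,0,0,-0.02,0,-0.09,0.05,0,0,0,-0.05,0,-0.12,0.05,0,0,0,-0.05,0,-0.12,0.05,0,0,0,-0.05,0,-0.12,0.05,0,0,0,-0.05,0,-0.12,0.05]}}

```text
clock: 20.55
position: [0.4302, 0.1971, 0.37]
ee_rot: [0.967, 0.255, -0.001, 0.001]
ft_force: [-0.9, -0.1, 0.3]
grip_width: 0.589
grasp_force: 0.0
```

```bash
python3 - <<'E'
from h import *
p,T,o=shot('wrist');save(p,'w7.png',(220,60,440,260),3)
rects(p,T,'timer',.066);print(o['position'],o['ft_force'],o['grip_width'])
E
```

```text
timer 0.84 [441.57 -86.86 146.65  48.58  84.79] [577. 361.]
timer 0.72 [473.21 221.46  98.43  63.71  26.54] [324. 169.]
[0.43017971 0.19707314 0.37001882] [-0.91030975 -0.12798431  0.33871021] 0.5893698788759287
```

View pics/w7.png

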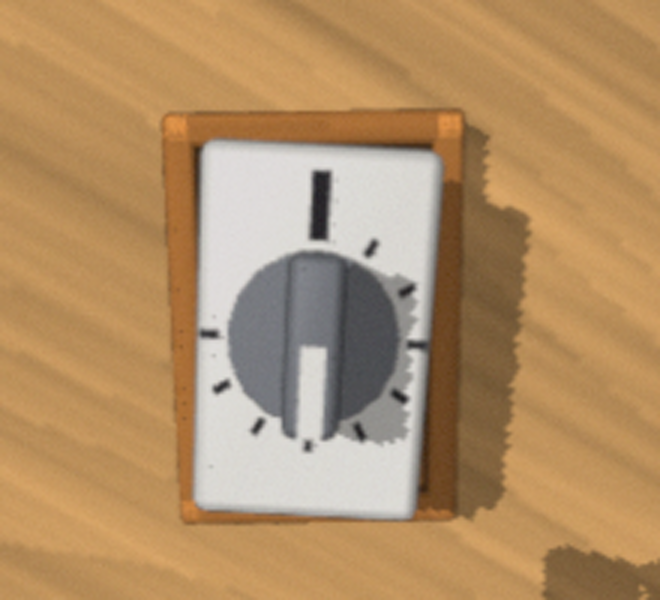

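The pointer stands at the sixth mark (308,445 in the crop), opposite the long mark. The timer is seated, about 0.07 rad off the rest's axis and so within the 0.12 limit. Nothing is touching it, so I'm handing in.

```bash
python3 -c "
from workcell import manip
print(manip.hand_in())"
```

```text
the job is handed in; nothing more can be done
None
```

The white timer sits flat in the smaller wooden rest, about 0.07 rad off its axis (limit 0.12), wound to the sixth click and released; I handed the job in at about 20.6 s, and the hand-in returned no verdict.

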